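Count to the third gap and slide the ribbon spool in

ROBOT

A 7-joint arm with a two-finger parallel gripper is mounted at the origin on a cart in front of the work surface, level with it; the furniture and walls round the work are solid. World frame = base frame: x ahead of the robot, y to its left, z up, the work surface at z = 0. Lengths are in m, angles in rad, forces in N, time in s.
With the tool pointing down it reaches from about 0.4 to 0.9 m from the base axis. Payload 5.5 kg.
Tool frame: the origin (TCP) lies midway between the tips of the shut fingers; the grasp point (between the pads) lies 19 mm behind it; z points along the fingers, y is the line along which they close (so a half turn about z gives the same grasp; the last joint's range is limited). The gripper opens to 85 mm and grips with 20 to 120 N. Pads are 22 mm wide; open, the fingers measure 114 mm over their backs; the gripper's body (76 mm by 85 mm) begins 54 mm behind the grasp point. The pads swing forward as they close: fully open they stand 13 mm farther back than shut.
Start: joints at [-0.871, 0.501, -0.427, 1.55, 0.221, 1.138, -0.21], TCP at [0.275, 0.589, 0.231] pointing down, gripper open.
Joint ranges: [-2.88, 2.88], [-0.31, 2.03], [-1.54, 1.56], [0.2, 2.42], [-1.41, 4.55], [0.19, 2.02], [-2.57, 2.57]. Speed limits (rad/s): [2.57, 2.57, 3.14, 3.14, 3.14, 3.14, 3.14].

INTERFACE

Orientations are given as a unit quaternion [x, y, z, w].
In Python, from bench import env, optics gives the robot as it stands.
- The arm moves only by the tool send_rows, never from a script. Its argument "plan" is a list of rows, each a list of 7 numbers: the turn, a rotation vector about the tool's x, y, z each as a share of 60 degrees, from -1 to 1, then the shift along the tool's x, y, z each as a share of 0.2 m, from -1 to 1, then the opening, from -1 (shut) to 1 (fully open). A call has exactly 5 rows; each row shifts and turns the commanded pose from where the row before left it, along the tool's axes as they then stand; what a row does not reach is not made up. A row lasts 1/12 s, in which the tool goes at most 41.7 mm and 7.16 degrees, less where a joint would pass 70% of its speed; a pose out of reach is approached as far as the arm can. A call with a number of a shift or a turn outside -1 to 1 is refused whole. A call with a gripper value outside its range is refused whole. The fingers move at their own pace and stop on an object; "squeeze" is the grip in N (left out, the last holds). Time passes only in rows, so rows that do not move let the fingers close, or fill a call up. It gives the time, the measured TCP pose, the force, the opening and the grip force at its end, in the units of the state.
- env.state(): the state, without advancing time (a new reading comes with each control period).
- optics.get_image(name): name is "scene" or "top" or "wrist"; returns a dict with "pixels" (480x640x3 uint8, blue, green, red), "mtx" (3x3 intrinsics, pixels), "dist_coeffs" ([k1, k2, p1, p2, k3] as OpenCV has them; the pictures are not rectified), "R" (3x3) and "t" (3): a world point X has camera coordinates R X + t. Camera axes: x right, y down, z forward; pixel columns grow to the right and rows downward; lengths in m; the calibration is good to about 2 mm. A picture is of the moment at which its call begins. There is no depth.
- env.finish_job(): hands the job in; it is judged then, once.
The state is a dict: "time_s": time; "q": joint angles; "dq": joint speeds; "tau": joint torques, N m; "tool_pos": TCP position; "orientation": TCP orientation; "contact_force": force on the tool from outside, world axes, zero at the start; "ft_torque": the same for the moment, N m; "finger_gap": opening from 0.0 (shut) to 1.0 (fully open); "gripper_force": force on a finger pad.
Only numpy, scipy, OpenCV 4.12 (cv2) and the standard library are available. Lean on these libraries where they do the work, as an engineer would, in place of code of your own. Each camera call takes 0.05 s, during which the arm holds its last target. There are 200 camera calls.

TASK

The green ribbon spool lying in front of the wooden ribbon rack belongs in the third gap of the rack, counted from the end with the blue post; gaps with a spool in them count too. Count with one fingertip: touch the steel rail along the back of the rack at the first, the second and the third gap in turn, and do not go on to the fourth. Then push the green spool flat over the worktop, without lifting it, into that third gap until it rests against the back wall, and leave the two spools already in the rack and the metal measuring cup where they are.

Things in the scene. Friction and masses are not known exactly. Their poses are not given: they have to be found in the camera images.
- rack: fixed wooden ribbon rack on the worktop, 366 mm wide: 4 gaps side by side, open at front and top, no floor (spools slide on the worktop). Gaps are 72 mm wide, centres at y = +117, +39, -39, -117 mm; the outer two hold a spool each, the inner two are empty. Origin: on the worktop, middle of the row of gap mouths; x points into the gaps, y left along the rack, z up.
- back_wall (a point): point on the worktop at the foot of the rack's back wall, in the middle of its front face, 62 mm from the gap mouths (rack x = 62 mm, y = 0). The wall is 18 mm thick and carries the rail, top 48 mm above the worktop. Five dividers, 6 mm thick, 34 mm high, with round front ends, reach from rack x = -3 mm to the wall at y = +156, +78, 0, -78, -156 mm.
- rail_a: first steel rail segment from the left as the robot sees the rack, on the back wall behind the first gap from the left; 18 (across) x 72 (along) x 9 mm, fixed. Origin: middle of its top face, 48 mm above the worktop; x and y as the rack's.
- rail_b: second steel rail segment from the left as the robot sees the rack, on the back wall behind the second gap from the left; 18 (across) x 72 (along) x 9 mm, fixed. Origin: middle of its top face, 48 mm above the worktop; x and y as the rack's.
- rail_c: third steel rail segment from the left as the robot sees the rack, on the back wall behind the third gap from the left; 18 (across) x 72 (along) x 9 mm, fixed. Origin: middle of its top face, 48 mm above the worktop; x and y as the rack's.
- rail_d: fourth steel rail segment from the left as the robot sees the rack, on the back wall behind the fourth gap from the left; 18 (across) x 72 (along) x 9 mm, fixed. Origin: middle of its top face, 48 mm above the worktop; x and y as the rack's. Notches 6 mm wide with the divider's top 3 mm below the rail part the four segments.
- blue_post: blue plastic post, 20 mm thick and 40 mm high, fixed on one end block of the rack (left or right end, 171 mm from the rack's middle, top 79 mm above the worktop): counting starts at this end. Origin: middle of its foot, 39 mm above the worktop.
- white_post: white plastic post of the same shape on the other end of the rack. Origin: middle of its foot.
- spool_centre (a point): centre of the green ribbon spool, which lies flat on the worktop in front of the rack: solid round disc of 31 mm radius, 22 mm high, 20 to 55 g, loose (a soft tail of ribbon about 10 mm long touches nothing). This point is on its axis, 11 mm above its underside. Fully home against the back wall it lies at x = 31 mm in the rack's frame.
- green_spool: the green spool's body, z along the disc's axis. Origin: on its underside, about 8 mm off the axis (go by spool_centre).
- red_spool: red ribbon spool, loose, round disc of 33 mm radius, 22 mm high, in one of the rack's outer gaps. Origin: on its underside, about 7 mm off the axis. To be left alone.
- cream_spool: cream ribbon spool, loose, round disc of 30 mm radius, 22 mm high, in the other outer gap. Origin: on its underside, about 8 mm off the axis. To be left alone.
- measuring_cup: metal measuring cup with a handle, loose, 72 x 99 x 57 mm (x, y, z), standing beside the work on the right. Origin: centre of its underside. To be left alone.
Not all that is in view belongs to the job. What is shaped like the green_spool but purple or turquoise is not meant.

How it is judged:
By the outcome, as a careful person would: the job done as asked, in the order asked, and still so for the second after the job is handed in, with the robot touching nothing.
It also fails if it takes over 64 s, if anything falls off the work surface, if the arm or the gripper's body presses on something with over 40 N, if the wrist force passes 120 N, or if a joint passes its speed limit or range.

## Working session

There is one attempt and no reset: what is moved stays moved. The work goes in short steps, Python scripts to look and compute and a tool call to move; the robot and the scene stay as the last step left them, time stands still between calls to the robot, and variables do not carry over. Pictures are saved under pics/ and viewed, at most 10 in all, crops included, and the job is handed in when it is done.

Besides the shell and the picture viewer there is one more tool, called after "Request:" as a command line: name --pt "numbers of a row" for each row, then --argument value for the rest. send_rows: Moves the arm, as the interface text tells. Its arguments: {"type":"object","properties":{"plan":{"type":"array"},"squeeze":{"type":"number"}},"required":["plan"]}

```bash
mkdir -p pics; ls
python3 - <<'E'
from bench import env, optics
import cv2
s=env.state(); print({k:s[k] for k in("time_s","tool_pos","orientation","contact_force","finger_gap")})
for n in("scene","top"):
    i=optics.get_image(n); cv2.imwrite(f"pics/{n}0.png",i["pixels"])
    print(n, (-i["R"].T@i["t"]).round(3), i["R"].round(2).tolist())
E
```

```text
pics
{'time_s': 0.0, 'tool_pos': array([0.27472198, 0.5883255 , 0.23026196]), 'orientation': array([ 2.16644016e-01,  9.76250196e-01, -9.29462423e-04, -2.48055629e-04]), 'contact_force': array([0.12100515, 0.0004068 , 0.1386686 ]), 'finger_gap': 1.0015653693530957}
scene [0.111 0.55  0.566] [[-0.81, -0.59, -0.01], [-0.31, 0.44, -0.85], [0.5, -0.68, -0.53]]
top [ 0.446 -0.085  1.293] [[0.02, -1.0, -0.02], [-1.0, -0.02, -0.09], [0.09, 0.03, -1.0]]
```

View pics/top0.png

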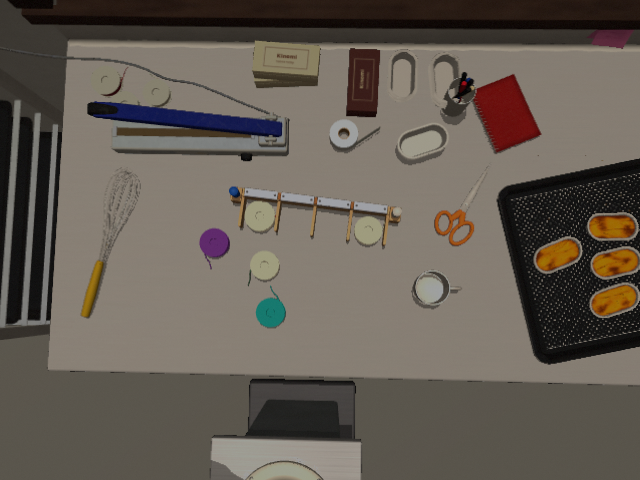

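View pics/scene0.png

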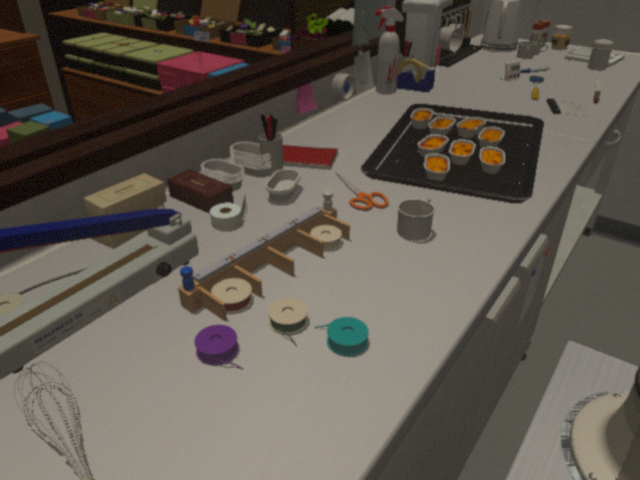

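The top view shows the rack from the blue post (234,191, left end) to the white post (397,212), so the third gap is the one between dividers (315,218) and (350,225). These could be taken for the green spool:
- the purple spool (214,243)
- the turquoise spool (270,312)
- the cream-topped spool (264,265)
- the racked spools (260,216) and (368,230)
- the spools at the back left (107,82) and (159,93)

I choose (264,265), which is at (288,315) in the scene view, and will check its side colour in a close crop.

Run:
```python
import cv2, numpy as np
t=cv2.imread("pics/top0.png"); s=cv2.imread("pics/scene0.png")
a=cv2.resize(t[170:290,220:420],None,fx=4,fy=4,interpolation=cv2.INTER_CUBIC)
cv2.imwrite("pics/topcrop.png",a)
b=cv2.resize(s[190:370,160:370],None,fx=3.2,fy=3.2,interpolation=cv2.INTER_CUBIC)
cv2.imwrite("pics/scenecrop.png",cv2.convertScaleAbs(b,alpha=1.4))
```

```text
(no output)
```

View pics/topcrop.png

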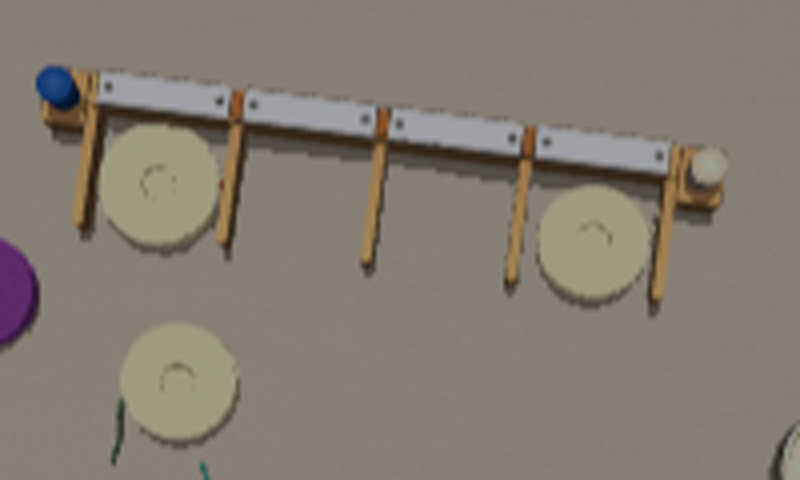

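View pics/scenecrop.png

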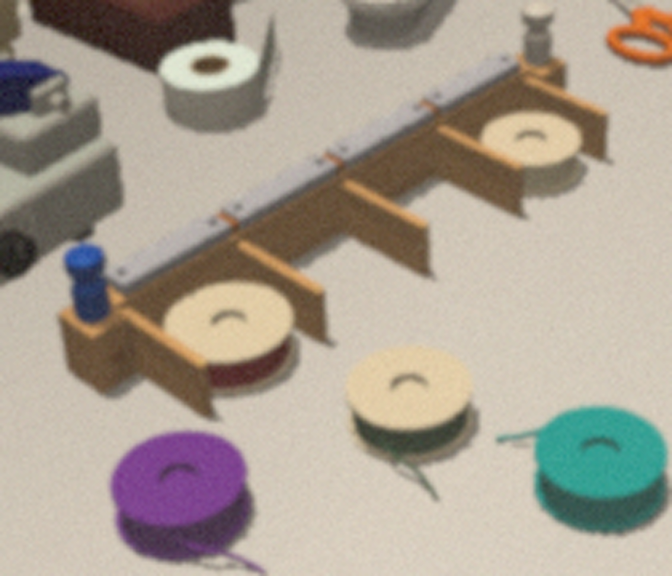

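The crops confirm it: the spool at top-crop (179,382), scene (288,315), has a dark green side and a dark green tail. The blue post is at the left end, so the target is the third gap from the left, behind rail_c. Next I measure the rack and the spool.

```bash
cat > h.py <<'E'
import cv2, numpy as np
from scipy.optimize import least_squares
from bench import env, optics
def proj(i,P): return cv2.projectPoints(np.array(P,float),cv2.Rodrigues(i["R"])[0],i["t"],i["mtx"],np.array(i["dist_coeffs"]))[0][:,0]
def back(i,uv,z):
    p=cv2.undistortPoints(np.array([[uv]],float),i["mtx"],np.array(i["dist_coeffs"]))[0,0]
    d=i["R"].T@np.array([*p,1]); c=-i["R"].T@i["t"]; return c+d*(z-c[2])/d[2]
def w(pose,P):
    x,y,a=pose; c,s=np.cos(a),np.sin(a); P=np.atleast_2d(P)
    return np.c_[x+c*P[:,0]-s*P[:,1], y+s*P[:,0]+c*P[:,1], P[:,2]]
E
python3 - <<'E'
from h import *
i=optics.get_image("top"); f=lambda u:np.array(u)/4+[220,170]-.375
P=[(.071,.078,.046),(.071,0,.046),(.071,-.078,.046)]+[(-.0025,y,.034) for y in(.156,.078,0,-.078,-.156)]
U=np.array([f(u) for u in[(237,105),(383,123),(529,141),(81,225),(225,243),(367,263),(511,283),(656,298)]])
r=least_squares(lambda p:(proj(i,w(p,P))-U).ravel(),[.5,0,0])
print(r.x, r.fun.round(2)); p=r.x
print("spool",back(i,f((179,382)),.022)); 
for n,u,z in(("purple",(214,243),.022),("turq",(270,312),.022),("red",f((159,185)),.022),("cream",f((593,242)),.022),("cup",(430,288),.057)): print(n,back(i,u,z))
print("rails",w(p,[(.071,y,.048) for y in(.117,.039,-.039,-.117)]))
print("home",w(p,[(.031,-.039,0),(-.05,-.039,0),(-.1,-.039,0)]))
E
```

```text
[ 0.58366561 -0.04610366 -0.10876036] [ 0.31 -0.06  0.24 -0.01  0.34  0.05 -0.98  0.14 -0.86  0.22 -0.09 -0.17
  0.34 -0.55  0.7   0.35]
spool [0.51622431 0.05363018 0.022     ]
purple [0.5617858  0.16361546 0.022     ]
turq [0.41682898 0.0387844  0.022     ]
red [0.62237598 0.06748283 0.022     ]
cream [ 0.5956081  -0.16658184  0.022     ]
cup [ 0.47382337 -0.29336288  0.057     ]
rails [[ 0.66694599  0.06249827  0.048     ]
 [ 0.6584794  -0.01504086  0.048     ]
 [ 0.6500128  -0.09257999  0.048     ]
 [ 0.64154621 -0.17011912  0.048     ]]
home [[ 0.61024914 -0.08823815  0.        ]
 [ 0.52972774 -0.07944592  0.        ]
 [ 0.48002317 -0.07401861  0.        ]]
```

The rack fit is good to about 1 mm, with a yaw of -6.2°. I first turn the tool so that its y axis lies along rack x, which puts a single fingertip on the rail, and narrow the fingers. After the turn, tool x = rack y, tool y = rack x and tool z points down.

Request:
send_rows --pt "0 0 0.1 0 0 0 -0.4" --pt "0 0 0.1 0 0 0 -0.4" --pt "0 0 0.1 0 0 0 -0.4" --pt "0 0 0.1 0 0 0 -0.4" --pt "0 0 0.1 0 0 0 -0.4" --squeeze 20

```text
time_s: 0.57
tool_pos: [0.2748, 0.5887, 0.2308]
orientation: [0.464, 0.886, -0.0, -0.0]
contact_force: [-0.4, -0.2, 0.5]
finger_gap: 0.311
gripper_force: 0.0
```

Request:
send_rows --pt "0 0 0.1 0 0 0 -0.4" --pt "0 0 0.1 0 0 0 -0.4" --pt "0 0 0.1 0 0 0 -0.4" --pt "0 0 0.1 0 0 0 -0.4" --pt "0 0 0.1 0 0 0 -0.4"

```text
time_s: 0.98
tool_pos: [0.2748, 0.5887, 0.2308]
orientation: [0.678, 0.735, -0.0, 0.0]
contact_force: [-0.3, -0.2, -0.1]
finger_gap: 0.301
gripper_force: 0.0
```

Request:
send_rows --pt "0 0 0.1 0 0 0 -0.4" --pt "0 0 0.087 0 0 0 -0.4" --pt "0 0 0 -0.14 0.125 0 -0.4" --pt "0 0 0 -0.14 0.125 0 -0.4" --pt "0 0 0 0 0 0 -0.4"

```text
time_s: 1.4
tool_pos: [0.3254, 0.5207, 0.2306]
orientation: [0.748, 0.664, -0.001, 0.003]
contact_force: [2.1, -1.8, 0.3]
finger_gap: 0.302
gripper_force: 0.0
```

```bash
cat >> h.py <<'E'
POSE=(.58367,-.0461,-.10876)
def st():
    s=env.state(); x,y,a=POSE; c,sn=np.cos(a),np.sin(a)
    d=s["tool_pos"]-[x,y,0]; R=cv2.Rodrigues  # rack-frame tcp
    from scipy.spatial.transform import Rotation as Ro
    M=Ro.from_quat(s["orientation"]).as_matrix()
    print("t %.2f rack mm"%s["time_s"],(1e3*np.array([c*d[0]+sn*d[1],-sn*d[0]+c*d[1],d[2]])).round(1),"yhead-rackx deg",round(np.degrees(np.arctan2(M[1,1],M[0,1])-a),2),"tilt",M[:2,2].round(4),"F",np.round(s["contact_force"],1),"gap",round(s["finger_gap"],3),"q",np.round(s["q"],2))
E
python3 -c "from h import *;st()"
```

```text
t 1.40 rack mm [-318.3  535.4  230.6] yhead-rackx deg -0.53 tilt [ 0.0035 -0.006 ] F [ 2.1 -1.8  0.3] gap 0.302 q [-0.94  0.41 -0.15  1.65  0.07  1.09 -1.24]
```

Request:
send_rows --pt "0 0 0 -0.141 0.126 0 -0.4" --pt "0 0 0 -0.141 0.126 0 -0.4" --pt "0 0 0 -0.141 0.126 0 -0.4" --pt "0 0 0 -0.141 0.126 0 -0.4" --pt "0 0 0 -0.141 0.126 0 -0.4"

```text
time_s: 1.82
tool_pos: [0.4291, 0.3723, 0.2311]
orientation: [0.745, 0.668, -0.0, 0.0]
contact_force: [0.0, 1.3, -0.1]
finger_gap: 0.298
gripper_force: 0.0
```

Request:
send_rows --pt "0 0 0 -0.141 0.126 0 -0.4" --pt "0 0 0 -0.141 0.126 0 -0.4" --pt "0 0 0 -0.141 0.126 0 -0.4" --pt "0 0 0 -0.141 0.126 0 -0.4" --pt "0 0 0 -0.141 0.126 0 -0.4"

```text
time_s: 2.23
tool_pos: [0.5391, 0.2184, 0.2312]
orientation: [0.745, 0.667, -0.0, -0.0]
contact_force: [1.0, 0.5, -0.0]
finger_gap: 0.303
gripper_force: 0.0
```

Request:
send_rows --pt "0 0 0 -0.141 0.126 0 -0.4" --pt "0 0 0 -0.141 0.126 0 -0.4" --pt "0 0 0 -0.141 0.126 0 -0.4" --pt "0 0 0 -0.141 0.126 0 -0.4" --pt "0 0 0 -0.141 0.126 0 -0.4"

```text
time_s: 2.65
tool_pos: [0.6489, 0.0647, 0.231]
orientation: [0.745, 0.668, -0.0, -0.0]
contact_force: [1.5, -0.2, 0.5]
finger_gap: 0.3
gripper_force: 0.0
```

Request:
send_rows --pt "0 0 0 0 0 0.14 -0.4" --pt "0 0 0 0 0 0.14 -0.4" --pt "0 0 0 0 0 0.14 -0.4" --pt "0 0 0 0 0 0.14 -0.4" --pt "0 0 0 0 0 0.05 -0.4"

```text
time_s: 3.07
tool_pos: [0.645, 0.0658, 0.1044]
orientation: [0.745, 0.667, -0.003, -0.002]
contact_force: [-1.5, -0.4, -0.2]
finger_gap: 0.303
gripper_force: 0.0
```

Run:
```python
from h import *
st()
i=optics.get_image("wrist"); cv2.imwrite("pics/wrist1.png",i["pixels"])
i=optics.get_image("scene"); cv2.imwrite("pics/scene1.png",cv2.resize(i["pixels"][170:370,130:390],None,fx=3,fy=3))
st()
```

```text
t 3.07 rack mm [ 48.8 117.9 104.4] yhead-rackx deg -0.03 tilt [-0.0074 -0.0009] F [-1.5 -0.4 -0.2] gap 0.303 q [-0.18  0.6   0.05  1.66 -0.04  0.89 -0.22]
t 3.17 rack mm [ 49.9 118.3 106.5] yhead-rackx deg -0.01 tilt [-0.0057 -0.0008] F [ 0.  -0.2  1.1] gap 0.301 q [-0.18  0.6   0.05  1.66 -0.04  0.89 -0.22]
```

View pics/scene1.png

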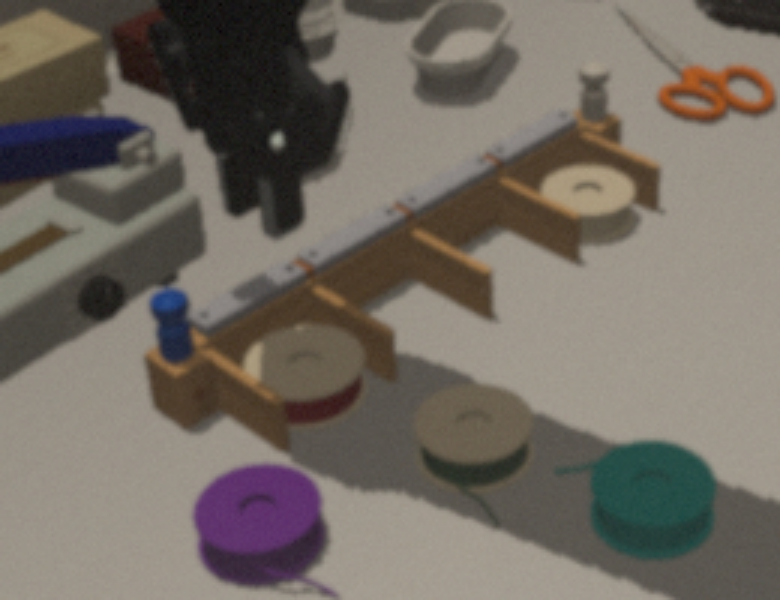

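View pics/wrist1.png

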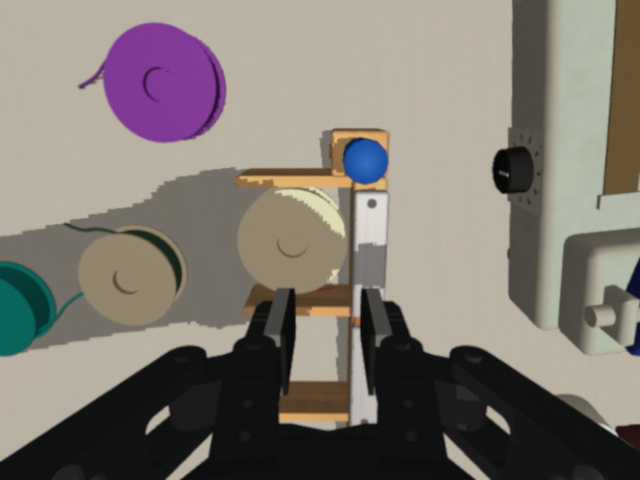

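The scene picture shows the fingers hanging over the first gap. The wrist picture shows rail_a's left end at (372,192), the first divider's front end at (237,180), and the right finger in line with the rail. I check the fit with the wrist calibration.

Run:
```python
from h import *
i=optics.get_image("wrist"); x,y,a=POSE
def rk(P): c,s=np.cos(a),np.sin(a); d=P-np.array([x,y,0]); return 1e3*np.array([c*d[0]+s*d[1],-s*d[0]+c*d[1],P[2]])
for n,u,z,e in(("rail end",(371,191),.048,(71,153)),("div1 tip",(236,181),.034,(-3,156)),("div2 tip",(246,303),.034,(-3,78)),("hole",(372,203),.048,(71,146)),("green",(127,276),.022,(-78,92)),("red",(292,242),.022,None)): print(n,rk(back(i,u,z)).round(1),e)
st()
```

```text
rail end [ 72.3 155.5  48. ] (71, 153)
div1 tip [-1.000e-01  1.585e+02  3.400e+01] (-3, 156)
div2 tip [ 0.8 84.9 34. ] (-3, 78)
hole [ 73.  149.2  48. ] (71, 146)
green [-76.2  97.1  22. ] (-78, 92)
red [ 28.4 119.6  22. ] None
t 3.22 rack mm [ 51.6 118.6 108.8] yhead-rackx deg -0.01 tilt [-0.0018 -0.0003] F [0.2 0.1 0.3] gap 0.304 q [-0.18  0.6   0.05  1.65 -0.04  0.89 -0.22]
```

Agreement is within 2 to 3 mm, and the finger is on line. I go down onto rail_a.

Request:
send_rows --pt "0 0 0 0 0 0.07 -0.4" --pt "0 0 0 0 0 0.07 -0.4" --pt "0 0 0 0 0 0.07 -0.4" --pt "0 0 0 0 0 0.05 -0.4" --pt "0 0 0 0 0 0 -0.4"

```text
time_s: 3.63
tool_pos: [0.646, 0.0661, 0.0541]
orientation: [0.745, 0.668, -0.002, -0.001]
contact_force: [-0.2, 0.0, -0.8]
finger_gap: 0.3
gripper_force: 0.0
```

Request:
send_rows --pt "0 0 0 0 0 0.01 -0.4" --pt "0 0 0 0 0 0.01 -0.4" --pt "0 0 0 0 0 0 -0.4" --pt "0 0 0 0 0 0 -0.4" --pt "0 0 0 0 0 0 -0.4"

```text
time_s: 4.05
tool_pos: [0.6488, 0.0663, 0.0539]
orientation: [0.745, 0.668, 0.0, 0.0]
contact_force: [-0.2, 1.0, 1.1]
finger_gap: 0.298
gripper_force: 0.0
```

Request:
send_rows --pt "0 0 0 0 0 0.01 -0.4" --pt "0 0 0 0 0 0.01 -0.4" --pt "0 0 0 0 0 0 -0.4" --pt "0 0 0 0 0 0 -0.4" --pt "0 0 0 0 0 0 -0.4"

```text
time_s: 4.47
tool_pos: [0.6483, 0.0663, 0.0493]
orientation: [0.745, 0.668, -0.0, -0.0]
contact_force: [0.4, 0.2, 0.2]
finger_gap: 0.3
gripper_force: 0.0
```

Request:
send_rows --pt "0 0 0 0 0 0.01 -0.4" --pt "0 0 0 0 0 0.01 -0.4" --pt "0 0 0 0 0 0 -0.4" --pt "0 0 0 0 0 0 -0.4" --pt "0 0 0 0 0 0 -0.4"

```text
time_s: 4.88
tool_pos: [0.6489, 0.0663, 0.0479]
orientation: [0.745, 0.668, 0.001, 0.0]
contact_force: [-6.3, -0.3, 16.5]
finger_gap: 0.299
gripper_force: 8.1
```

rail_a is touched at 16 N, with the tip at TCP height 48 mm. Next I lift, shift 78 mm and touch rail_b.

Request:
send_rows --pt "0 0 0 0 0 -0.06 -0.4" --pt "0 0 0 0 0 -0.04 -0.4" --pt "0 0 0 -0.13 0 0 -0.4" --pt "0 0 0 -0.13 0 0 -0.4" --pt "0 0 0 -0.13 0 0 -0.4"

```text
time_s: 5.3
tool_pos: [0.6403, -0.0113, 0.066]
orientation: [0.744, 0.668, 0.001, 0.0]
contact_force: [-0.6, -0.9, -0.7]
finger_gap: 0.3
gripper_force: 0.0
```

Request:
send_rows --pt "0 0 0 0 0 0 -0.4" --pt "0 0 0 0 0 0.04 -0.4" --pt "0 0 0 0 0 0.04 -0.4" --pt "0 0 0 0 0 0 -0.4" --pt "0 0 0 0 0 0 -0.4"

```text
time_s: 5.72
tool_pos: [0.6394, -0.0095, 0.0483]
orientation: [0.744, 0.668, -0.0, -0.001]
contact_force: [-1.1, 0.7, -0.1]
finger_gap: 0.299
gripper_force: 0.0
```

Request:
send_rows --pt "0 0 0 0 0 0.01 -0.4" --pt "0 0 0 0 0 0.006 -0.4" --pt "0 0 0 0 0 0 -0.4" --pt "0 0 0 0 0 0 -0.4" --pt "0 0 0 0 0 0 -0.4"

```text
time_s: 6.13
tool_pos: [0.6397, -0.0094, 0.0479]
orientation: [0.744, 0.668, 0.0, -0.001]
contact_force: [-5.9, 1.5, 14.1]
finger_gap: 0.3
gripper_force: 7.5
```

```bash
python3 -c "from h import *;st()"
```

```text
t 6.13 rack mm [51.8 42.6 47.9] yhead-rackx deg 0.1 tilt [-0.0003  0.0012] F [-5.9  1.5 14.1] gap 0.3 q [-0.06  0.66  0.05  1.71 -0.04  0.77 -0.1 ]
```

rail_b is touched at 14 N. Now rail_c, which is also the last touch.

Request:
send_rows --pt "0 0 0 0 0 -0.06 -0.4" --pt "0 0 0 0 0 -0.04 -0.4" --pt "0 0 0 -0.135 0 0 -0.4" --pt "0 0 0 -0.135 0 0 -0.4" --pt "0 0 0 -0.135 0 0 -0.4"

```text
time_s: 6.55
tool_pos: [0.6316, -0.0913, 0.0667]
orientation: [0.744, 0.669, 0.001, 0.0]
contact_force: [1.3, 0.1, -0.2]
finger_gap: 0.302
gripper_force: 0.0
```

Request:
send_rows --pt "0 0 0 0 0 0 -0.4" --pt "0 0 0 0 0 0.04 -0.4" --pt "0 0 0 0 0 0.04 -0.4" --pt "0 0 0 0 0 0 -0.4" --pt "0 0 0 0 0 0 -0.4"

```text
time_s: 6.97
tool_pos: [0.6306, -0.0898, 0.0491]
orientation: [0.744, 0.668, -0.0, -0.001]
contact_force: [-0.2, -0.0, 0.3]
finger_gap: 0.3
gripper_force: 0.0
```

Request:
send_rows --pt "0 0 0 0 0 0.01 -0.4" --pt "0 0 0 0 0 0.01 -0.4" --pt "0 0 0 0 0 0 -0.4" --pt "0 0 0 0 0 0 -0.4" --pt "0 0 0 0 0 0 -0.4"

```text
time_s: 7.38
tool_pos: [0.6313, -0.0901, 0.0479]
orientation: [0.744, 0.668, 0.001, -0.0]
contact_force: [-5.3, 1.9, 12.6]
finger_gap: 0.299
gripper_force: 6.4
```

```bash
python3 -c "from h import *;st()"
```

```text
t 7.38 rack mm [ 52.2 -38.6  47.9] yhead-rackx deg 0.08 tilt [0.0003 0.0012] F [-5.3  1.9 12.6] gap 0.299 q [ 0.06  0.66  0.05  1.72 -0.05  0.77  0.03]
```

All three rails are touched in order. Next I lift and go to the far side of the green spool, at rack (-77, +146).

Request:
send_rows --pt "0 0 0 0 0 -0.14 -0.4" --pt "0 0 0 0 0 -0.14 -0.4" --pt "0 0 0 0 0 -0.12 -0.4" --pt "0 0 0 0.154 -0.108 0 -0.4" --pt "0 0 0 0.154 -0.108 0 -0.4"

```text
time_s: 7.8
tool_pos: [0.5968, -0.0274, 0.1284]
orientation: [0.746, 0.666, 0.002, 0.002]
contact_force: [-0.0, 1.9, -0.8]
finger_gap: 0.304
gripper_force: 0.0
```

Request:
send_rows --pt "0 0 0 0.154 -0.108 0 -0.4" --pt "0 0 0 0.154 -0.108 0 -0.4" --pt "0 0 0 0.154 -0.108 0 -0.4" --pt "0 0 0 0.154 -0.108 0 -0.4" --pt "0 0 0 0 0 0 -0.4"

```text
time_s: 8.22
tool_pos: [0.5176, 0.1156, 0.1259]
orientation: [0.741, 0.672, 0.0, -0.003]
contact_force: [-0.6, 1.1, -0.3]
finger_gap: 0.302
gripper_force: 0.0
```

Run:
```python
from h import *
st(); i=optics.get_image("wrist"); cv2.imwrite("pics/wrist2.png",i["pixels"]); st()
```

```text
t 8.22 rack mm [-83.2 153.6 125.9] yhead-rackx deg 0.67 tilt [-0.0034  0.0044] F [-0.6  1.1 -0.3] gap 0.302 q [-0.27  0.39  0.01  1.95 -0.01  0.8  -0.36]
t 8.27 rack mm [-80.7 150.1 126.1] yhead-rackx deg 0.53 tilt [-0.0015  0.0023] F [ 1.4 -0.8 -0.4] gap 0.3 q [-0.27  0.39  0.01  1.95 -0.01  0.8  -0.35]
```

View pics/wrist2.png

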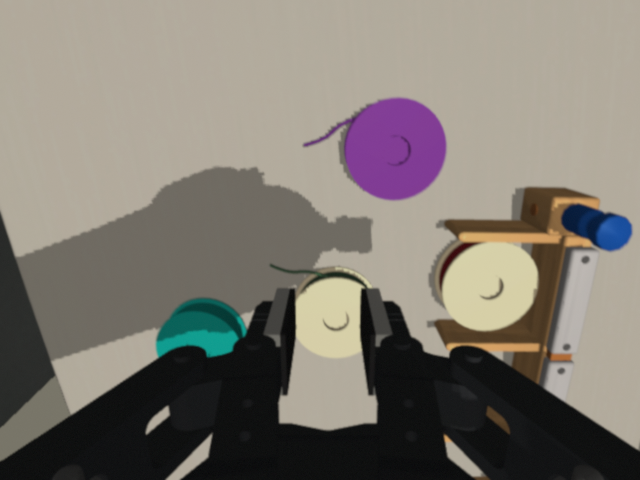

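The green spool lies ahead of the fingers, with its top centre at about (335,316), centred between them. Purple at (397,148) is clear. I check the offset.

Run:
```python
from h import *
i=optics.get_image("wrist"); x,y,a=POSE
def rk(P): c,s=np.cos(a),np.sin(a); d=P-np.array([x,y,0]); return 1e3*np.array([c*d[0]+s*d[1],-s*d[0]+c*d[1],P[2]])
for n,u,z in(("green",(334,316),.022),("green left edge",(293,316),.022),("green right",(376,316),.022),("purple",(397,148),.022),("red",(489,286),.022),("turq near",(248,335),.022)): print(n,rk(back(i,u,z)).round(1))
st()
```

```text
green [-75.5  91.7  22. ]
green left edge [-104.    91.4   22. ]
green right [-46.4  92.   22. ]
purple [-38.5 206.3  22. ]
red [ 29.8 115.1  22. ]
turq near [-136.1   76.    22. ]
t 8.32 rack mm [-78.8 147.3 126.3] yhead-rackx deg 0.32 tilt [-0.0002  0.0008] F [ 0.4 -0.4  0.2] gap 0.299 q [-0.27  0.39  0.01  1.95 -0.01  0.8  -0.35]
```

Request:
send_rows --pt "0 0 0 0 0.01 0.12 -0.4" --pt "0 0 0 0 0 0.12 -0.4" --pt "0 0 0 0 0 0.12 -0.4" --pt "0 0 0 0 0 0.12 -0.4" --pt "0 0 0 0 0 0.1 -0.4"

```text
time_s: 8.73
tool_pos: [0.5247, 0.104, 0.0086]
orientation: [0.745, 0.667, -0.0, 0.0]
contact_force: [-0.9, 0.3, -0.0]
finger_gap: 0.301
gripper_force: 0.0
```

Request:
send_rows --pt "0 0 0 0 0 0 -0.4" --pt "0 0 0 0 0 0 -0.4" --pt "0 0 0 0 0 0 -0.4" --pt "0 0 0 0 0 0 -0.4" --pt "0 0 0 0 0 0 -0.4"

```text
time_s: 9.15
tool_pos: [0.5256, 0.1058, 0.0116]
orientation: [0.745, 0.667, 0.001, 0.001]
contact_force: [0.5, 0.2, 0.3]
finger_gap: 0.302
gripper_force: 0.0
```

```bash
python3 -c "from h import *;st()"
```

```text
t 9.15 rack mm [-74.2 144.7  11.6] yhead-rackx deg -0.03 tilt [0.0027 0.0006] F [0.5 0.2 0.3] gap 0.302 q [-0.26  0.59  0.01  1.98 -0.01  0.57 -0.35]
```

Request:
send_rows --pt "0 0 0 -0.02 -0.006 0.015 -0.4" --pt "0 0 0 -0.04 0 0 -0.4" --pt "0 0 0 -0.05 0 0 -0.4" --pt "0 0 0 -0.05 0 0 -0.4" --pt "0 0 0 -0.05 0 0 -0.4"

```text
time_s: 9.57
tool_pos: [0.5184, 0.0627, 0.0073]
orientation: [0.745, 0.667, 0.0, 0.0]
contact_force: [0.1, 1.0, 0.5]
finger_gap: 0.301
gripper_force: 0.4
```

Request:
send_rows --pt "0 0 0 -0.05 0 0 -0.4" --pt "0 0 0 -0.05 0 0 -0.4" --pt "0 0 0 -0.05 0 0 -0.4" --pt "0 0 0 -0.05 0 0 -0.4" --pt "0 0 0 -0.05 0 0 -0.4"

```text
time_s: 9.98
tool_pos: [0.5129, 0.0134, 0.0071]
orientation: [0.745, 0.667, 0.0, -0.0]
contact_force: [0.7, 0.2, 0.2]
finger_gap: 0.301
gripper_force: 0.5
```

Request:
send_rows --pt "0 0 0 -0.05 0 0 -0.4" --pt "0 0 0 -0.05 0 0 -0.4" --pt "0 0 0 -0.05 0 0 -0.4" --pt "0 0 0 -0.03 0 0 -0.4" --pt "0 0 0 -0.03 0 0 -0.4"

```text
time_s: 10.4
tool_pos: [0.5083, -0.0282, 0.0071]
orientation: [0.745, 0.667, -0.0, -0.0]
contact_force: [0.0, 0.9, 1.6]
finger_gap: 0.3
gripper_force: 0.4
```

Request:
send_rows --pt "0 0 0 -0.02 0 0 -0.4" --pt "0 0 0 -0.02 0 0 -0.4" --pt "0 0 0 -0.005 0 0 -0.4" --pt "0 0 0 0 0 0 -0.4" --pt "0 0 0 0 0 0 -0.4"

```text
time_s: 10.82
tool_pos: [0.5074, -0.036, 0.007]
orientation: [0.744, 0.668, -0.0, -0.0]
contact_force: [-0.5, -0.1, 0.4]
finger_gap: 0.3
gripper_force: 0.0
```

Run:
```python
from h import *
st(); i=optics.get_image("wrist"); cv2.imwrite("pics/wrist3.png",i["pixels"]); st()
```

```text
t 10.82 rack mm [-76.9   1.7   7. ] yhead-rackx deg 0.0 tilt [-0.0002  0.    ] F [-0.5 -0.1  0.4] gap 0.3 q [ 0.02  0.57  0.    2.05 -0.    0.53 -0.09]
t 10.87 rack mm [-76.9   1.8   7. ] yhead-rackx deg 0.01 tilt [-0.0003  0.0001] F [ 0.  -0.5  0.2] gap 0.301 q [ 0.02  0.57  0.    2.05 -0.    0.53 -0.09]
```

View pics/wrist3.png

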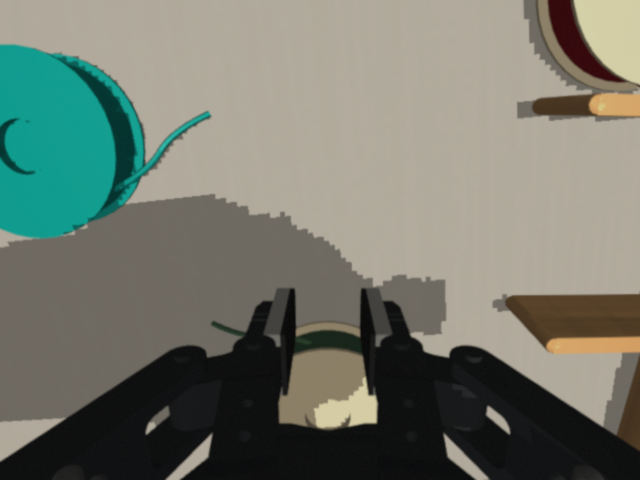

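The spool followed the fingers and rests against both tips, with its top at (330,390). I back off, lift, move behind it on the robot side and turn 90° so that both tips will push towards rack +x.

Request:
send_rows --pt "0 0 0 0.04 0 0 -0.4" --pt "0 0 0 0.04 0 0 -0.4" --pt "0 0 0 0 0 -0.16 -0.4" --pt "0 0 0 0 0 -0.16 -0.4" --pt "0 0 0 0 0 -0.16 -0.4"

```text
time_s: 11.28
tool_pos: [0.5084, -0.0186, 0.1035]
orientation: [0.744, 0.668, -0.001, -0.001]
contact_force: [0.6, -1.2, -0.3]
finger_gap: 0.301
gripper_force: 0.0
```

Request:
send_rows --pt "0 0 0 -0.1 -0.1 0 -0.4" --pt "0 0 0 -0.1 -0.1 0 -0.4" --pt "0 0 0 -0.08 -0.08 0 -0.4" --pt "0 0 0.1 0 0 0 -0.4" --pt "0 0 0.1 0 0 0 -0.4"

```text
time_s: 11.7
tool_pos: [0.4463, -0.0699, 0.1033]
orientation: [0.812, 0.584, -0.0, -0.0]
contact_force: [0.5, 0.9, -0.0]
finger_gap: 0.299
gripper_force: 0.0
```

Request:
send_rows --pt "0 0 0.1 0 0 0 -0.4" --pt "0 0 0.1 0 0 0 -0.4" --pt "0 0 0.1 0 0 0 -0.4" --pt "0 0 0.1 0 0 0 -0.4" --pt "0 0 0.1 0 0 0 -0.4"

```text
time_s: 12.12
tool_pos: [0.4477, -0.0685, 0.1031]
orientation: [0.935, 0.355, 0.0, -0.0]
contact_force: [-0.2, -0.1, 0.1]
finger_gap: 0.303
gripper_force: 0.0
```

Request:
send_rows --pt "0 0 0.1 0 0 0 -0.4" --pt "0 0 0.1 0 0 0 -0.4" --pt "0 0 0.1 0 0 0 -0.4" --pt "0 0 0.1 0 0 0 -0.4" --pt "0 0 0.1 0 0 0 -0.4"

```text
time_s: 12.53
tool_pos: [0.4477, -0.0685, 0.1031]
orientation: [0.995, 0.101, 0.0, -0.0]
contact_force: [0.5, 0.6, -0.1]
finger_gap: 0.299
gripper_force: 0.0
```

Request:
send_rows --pt "0 0 0.1 0 0 0 -0.4" --pt "0 0 0.1 0 0 0 -0.4" --pt "0 0 0.1 0 0 0 -0.4" --pt "0 0 0 0 0 0 -0.4" --pt "0 0 0 0 0 0 -0.4"

```text
time_s: 12.95
tool_pos: [0.4476, -0.0688, 0.1031]
orientation: [0.999, -0.052, -0.0, -0.0]
contact_force: [-0.2, -1.0, -0.2]
finger_gap: 0.304
gripper_force: 0.0
```

Run:
```python
from h import *
st(); i=optics.get_image("wrist"); cv2.imwrite("pics/wrist4.png",i["pixels"]); st()
```

```text
t 12.95 rack mm [-132.8  -37.4  103.1] yhead-rackx deg -89.74 tilt [-0.0001  0.0001] F [-0.2 -1.  -0.2] gap 0.304 q [-0.21  0.33  0.35  2.16 -0.18  0.68 -1.42]
t 13.00 rack mm [-132.7  -37.5  103.1] yhead-rackx deg -89.75 tilt [0.     0.0001] F [ 0.2  0.5 -0.1] gap 0.296 q [-0.21  0.33  0.35  2.16 -0.18  0.68 -1.42]
```

View pics/wrist4.png

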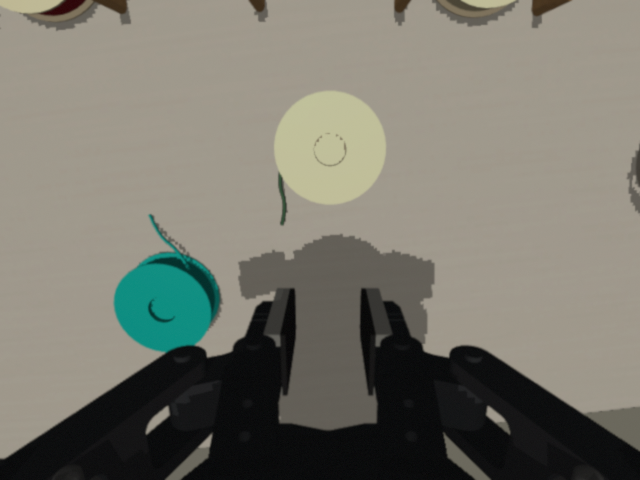

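The spool at (330,148) is in line with the finger midline (328) and the third gap's middle (331, between divider tips 262 and 400).

Run:
```python
from h import *
i=optics.get_image("wrist"); x,y,a=POSE
def rk(P): c,s=np.cos(a),np.sin(a); d=P-np.array([x,y,0]); return 1e3*np.array([c*d[0]+s*d[1],-s*d[0]+c*d[1],P[2]])
for n,u,z in(("green",(330,148),.022),("div L foot",(262,13),0.0),("div R foot",(400,9),0)): print(n,rk(back(i,u,z)).round(1))
```

```text
green [-75.8 -37.9  22. ]
div L foot [-2.9  0.5  0. ]
div R foot [ -0.5 -76.8   0. ]
```

Request:
send_rows --pt "0 0 0 0 0 0.12 -0.4" --pt "0 0 0 0 0 0.12 -0.4" --pt "0 0 0 0 0 0.12 -0.4" --pt "0 0 0 0 0 0.11 -0.4" --pt "0 0 0 0 0 0.01 -0.4"

```text
time_s: 13.47
tool_pos: [0.4449, -0.0694, 0.0042]
orientation: [0.999, -0.053, -0.003, -0.0]
contact_force: [-1.2, -0.1, 0.1]
finger_gap: 0.298
gripper_force: 0.0
```

Request:
send_rows --pt "0 0 0 0.03 0 0 -0.4" --pt "0 0 0 0.04 0 0 -0.4" --pt "0 0 0 0.05 0 0 -0.4" --pt "0 0 0 0.05 0 0 -0.4" --pt "0 0 0 0.05 0 0 -0.4"

```text
time_s: 13.88
tool_pos: [0.4938, -0.0748, 0.0084]
orientation: [0.999, -0.054, 0.001, -0.0]
contact_force: [-0.7, -0.0, 1.2]
finger_gap: 0.302
gripper_force: 0.4
```

```bash
python3 -c "from h import *;st()"
```

```text
t 13.88 rack mm [-86.3 -38.3   8.4] yhead-rackx deg -89.98 tilt [ 0.0028 -0.0001] F [-0.7 -0.   1.2] gap 0.302 q [-0.12  0.57  0.27  2.08 -0.29  0.52 -1.32]
```

Request:
send_rows --pt "0 0 0 0.05 0 0 -0.4" --pt "0 0 0 0.05 0 0 -0.4" --pt "0 0 0 0.05 0 0 -0.4" --pt "0 0 0 0.05 0 0 -0.4" --pt "0 0 0 0.03 0 0 -0.4"

```text
time_s: 14.3
tool_pos: [0.5388, -0.0799, 0.0072]
orientation: [0.999, -0.054, 0.001, 0.0]
contact_force: [-1.2, -0.2, -0.3]
finger_gap: 0.3
gripper_force: 0.2
```

Request:
send_rows --pt "0 0 0 0.03 0 0 -0.4" --pt "0 0 0 0.03 0 0 -0.4" --pt "0 0 0 0.03 0 0 -0.4" --pt "0 0 0 0.02 0 0 -0.4" --pt "0 0 0 0 0 0 -0.4"

```text
time_s: 14.72
tool_pos: [0.56, -0.0822, 0.0072]
orientation: [0.999, -0.054, 0.001, 0.0]
contact_force: [0.3, -0.5, 1.7]
finger_gap: 0.301
gripper_force: 0.0
```

```bash
python3 -c "from h import *;st()"
```

```text
t 14.72 rack mm [-19.6 -38.5   7.2] yhead-rackx deg -90.0 tilt [ 0.0012 -0.0003] F [ 0.3 -0.5  1.7] gap 0.301 q [-0.12  0.65  0.27  1.92 -0.29  0.61 -1.34]
```

Request:
send_rows --pt "0 0 0 0.02 0 0 -0.4" --pt "0 0 0 0.02 0 0 -0.4" --pt "0 0 0 0.01 0 0 -0.4" --pt "0 0 0 0 0 0 -0.4" --pt "0 0 0 0 0 0 -0.4"

```text
time_s: 15.13
tool_pos: [0.5689, -0.0832, 0.0071]
orientation: [0.999, -0.054, 0.0, -0.0]
contact_force: [-0.3, 0.3, -0.6]
finger_gap: 0.297
gripper_force: 0.0
```

Request:
send_rows --pt "0 0 0 0.008 0 0 -0.4" --pt "0 0 0 0 0 0 -0.4" --pt "0 0 0 0 0 0 -0.4" --pt "0 0 0 0 0 0 -0.4" --pt "0 0 0 0 0 0 -0.4"

```text
time_s: 15.55
tool_pos: [0.5703, -0.0834, 0.0071]
orientation: [0.999, -0.055, -0.0, -0.0]
contact_force: [-0.8, 0.5, -0.8]
finger_gap: 0.299
gripper_force: 0.0
```

```bash
python3 -c "from h import *;st()"
```

```text
t 15.55 rack mm [ -9.2 -38.5   7.1] yhead-rackx deg -90.02 tilt [-0.  0.] F [-0.8  0.5 -0.8] gap 0.299 q [-0.11  0.66  0.27  1.89 -0.29  0.63 -1.34]
```

Not at the wall yet. I continue in small steps until a force shows.

Request:
send_rows --pt "0 0 0 0.008 0 0 -0.4" --pt "0 0 0 0 0 0 -0.4" --pt "0 0 0 0 0 0 -0.4" --pt "0 0 0 0 0 0 -0.4" --pt "0 0 0 0 0 0 -0.4"

```text
time_s: 15.97
tool_pos: [0.5716, -0.0835, 0.007]
orientation: [0.999, -0.054, -0.0, -0.0]
contact_force: [-2.2, -0.5, 1.5]
finger_gap: 0.304
gripper_force: 0.8
```

Request:
send_rows --pt "0 0 0 0.008 0 0 -0.4" --pt "0 0 0 0 0 0 -0.4" --pt "0 0 0 0 0 0 -0.4" --pt "0 0 0 0 0 0 -0.4" --pt "0 0 0 0 0 0 -0.4"

```text
time_s: 16.38
tool_pos: [0.5718, -0.0834, 0.0068]
orientation: [0.999, -0.054, -0.002, -0.0]
contact_force: [-5.0, 1.4, 3.6]
finger_gap: 0.298
gripper_force: 2.9
```

The tool has stalled at 5 N with the spool against the back wall. I back straight off, lift and look.

Request:
send_rows --pt "0 0 0 -0.02 0 0 -0.4" --pt "0 0 0 -0.06 0 0 -0.4" --pt "0 0 0 -0.12 0 0 -0.4" --pt "0 0 0 -0.12 0 0 -0.4" --pt "0 0 0 0 0 -0.15 -0.4"

```text
time_s: 16.8
tool_pos: [0.5007, -0.0757, 0.0325]
orientation: [0.998, -0.055, -0.007, -0.0]
contact_force: [-0.7, 0.8, -0.7]
finger_gap: 0.297
gripper_force: 0.0
```

Request:
send_rows --pt "0 0 0 0 0 -0.18 -0.4" --pt "0 0 0 0 0 -0.18 -0.4" --pt "0 0 0 0 0 -0.18 -0.4" --pt "0 0 0 0 0 0 -0.4" --pt "0 0 0 0 0 0 -0.4"

```text
time_s: 17.22
tool_pos: [0.5127, -0.0769, 0.1479]
orientation: [0.999, -0.054, 0.004, -0.0]
contact_force: [-0.3, -0.9, -0.7]
finger_gap: 0.301
gripper_force: 0.0
```

Run:
```python
from h import *
i=optics.get_image("wrist"); cv2.imwrite("pics/wrist5.png",i["pixels"]); st()
```

```text
t 17.27 rack mm [-68.9 -38.2 146.2] yhead-rackx deg -90.0 tilt [0.0036 0.0003] F [-1.   1.3  0.3] gap 0.299 q [-0.21  0.35  0.37  1.98 -0.17  0.83 -1.43]
```

View pics/wrist5.png

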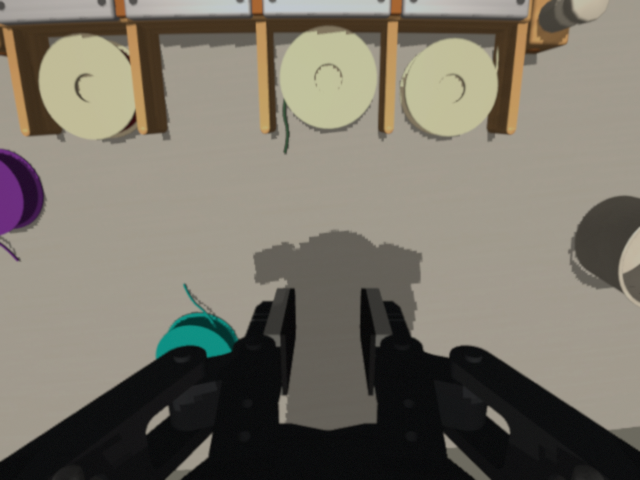

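The green spool at (328,78) sits in the third gap against the back wall. Red (87,86), cream (451,87) and the cup are undisturbed. I hand in after one check of the numbers.

Run:
```python
from h import *
i=optics.get_image("wrist"); x,y,a=POSE; c,s=np.cos(a),np.sin(a)
v=None
for n,u in(("green",(328,78)),("red",(87,86)),("cream",(451,87))):
    d=back(i,u,.022)-np.array([x,y,0]); r=[c*d[0]+s*d[1],-s*d[0]+c*d[1]]; print(n,np.round(1e3*np.array(r),1)); v=v or r
if abs(v[0]-.031)<.004 and abs(v[1]+.039)<.006: print(env.finish_job())
```

```text
green [ 28.7 -37.7]
red [ 25.6 117.9]
cream [  23.6 -116.2]
the job is handed in; nothing more can be done
None
```

The job is handed in: one fingertip touched the rail at the first, second and third gaps in order. The green spool was then pushed flat into the third gap until it stalled against the back wall. The red and cream spools and the cup were not touched, and the last reading was 17.3 s of the 64 s allowed.

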